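# Show the spare ankle insert to the lift's inspection camera

## Task

Swing the teal flap of the grey insert case up and back until it stays standing open, draw out the flat insert hidden in the slot beneath it, and present it to the small inspection camera on the crank lift: upright over the middle of the platform, centred at lens height, orange face turned squarely to the lens, and not touching the lift. Finish while still holding it there in the gripper, with the flap left open. Leave the loose pylon, ankle cover, nut driver and adapter ring where they are.

Things in the scene. Friction and masses are not known exactly. Their poses are not given: they have to be found in the camera images.
- case: open-topped grey steel case fixed to the table, 160 (x) x 180 (y) x 90 mm high, walls and floor 6 mm; origin under its centre, z up, +x towards the flap's hinge. On its floor two grey ribs 22 mm high and 100 mm long along the case's x leave a slot 16 mm wide (y = -8 to +8 mm, x = -60 to +40 mm) in which the insert stands on edge.
- flap (a joint): opening of the teal flap (rad): 0 closed (lying on the case), grows as the free edge (-x side) rises and swings over towards +x, stop at 1.8. The flap is a 164 x 184 mm teal polymer panel, 6 mm thick; its stiff hinge (about 0.25 N m of friction) keeps it at whatever angle it is left. It may start slightly ajar (up to 0.12).
- flap_hinge (a point): point on the flap's hinge axis, middle of the case's +x rim, 90 mm above the table; the axis runs along the case's y. The point turns with the flap.
- flap_handle (a point): point in the flap's black grip block, 140 mm from the hinge along the flap and 29 mm above the hinge line (22 mm above the flap's upper face) when closed; it turns with the flap. The block is 16 mm along the flap, 30 mm wide along the case's y and 34 mm high above the flap (its top is 12 mm above this point); pinched across its 30 mm width it can pivot between the fingers while the flap swings.
- insert_center (a point): centre of the loose insert: a rigid dark grey plate 70 mm long (its x), 12 mm thick (its y), 75 mm high (its z, up while it stands on edge), about 100 g. Its +y face is orange with two dark dots near the lower edge, its -y face is plain grey. At the start it stands in the slot on the case's floor (underside 6 mm above the table) with its x along the case's x and its orange face to the case's +y (the robot's left).
- insert_sight (a point): imaginary point 200 mm straight out from the insert's centre, on the orange side
- lift: bench lift fixed to the table: 170 (x) x 140 (y) x 12 mm base plate, green gear housing, hand crank on its -y side reaching 120 mm from the middle and 100 mm above the table; origin under its centre, z up, +x (away from the robot) towards the camera side. It carries the platform and the camera.
- platform (a joint): height setting of the lift (m): the steel platform's top is 74 mm above the table at 0 and rises by this value; start 0 to 0.045. It does not yield to a push.
- platform_top (a point): middle of the upper face of the steel platform, 120 x 120 mm, axes as the lift's
- view_spot (a point): where the insert's centre is to be held: the point over the middle of the platform, 68 mm above its upper face, straight in front of the camera lens. Its +x points to the lens (front of the lens 74 mm away at the same height), z up. The black camera is 36 x 36 mm, its top 18 mm above this point, on a bracket at the platform's +x edge; it rises with the platform.
- pylon: bystander: dented aluminium tube 30 mm in diameter, 180 mm long, lying along its x, with a dark square clamp; origin under its middle
- ankle_cover: bystander: teal polymer ankle cover, an open waisted sleeve with a flared foot 84 mm across (reaching 60 mm on its toe side), 100 mm high, standing; origin under its centre
- nut_driver: bystander: brass knurled nut driver lying along its x, 155 mm long, 27 mm thick; origin under it, 54 mm from the handle's end
- adapter_ring: bystander: zinc-plated ring, 58 mm outside, 38 mm inside, 14 mm high, lying flat; origin under its centre

How it is judged:
On the way, in this order (a step that is already met when the one before it is completed fails the run):
1. the flap stands open (more than 1.2 rad) with the insert still in the case (value of joint flap above 1.2 rad and z of insert_center in the frame of case below 0.07 m), for 0.2 s.
2. the insert is lifted clear of the case, held by the fingers (height (world z) of insert_center above 0.135 m and contact force between the fingers and insert above 1 N), for 0.1 s.
At the end, for the whole second after the job is handed in: The insert's centre is held within 25 mm of the viewing spot, its orange face towards the lens within 0.2 rad, upright within 0.2 rad, still, gripped by the fingers and touching neither lift nor case; the flap is open by more than 1.2 rad (distance between insert_center and view_spot below 0.025 m and angle between the y axis of insert_center and the x axis of view_spot, either way round below 0.2 rad and x of insert_sight in the frame of view_spot above 0.1 m and angle between insert_center's own z axis and vertical below 0.2 rad and contact force between the fingers and insert above 1 N and contact force between insert and lift below 0.1 N and contact force between insert and case below 0.1 N and linear speed of insert below 0.03 m/s and value of joint flap above 1.2 rad); the arm keeps its last pose, push and grip.
It fails at once if the aluminium pylon is moved by more than 40 mm (distance of pylon from where it was at the start of the episode above 0.04 m).
It fails at once if the ankle cover is moved by more than 40 mm (distance of ankle_cover from where it was at the start of the episode above 0.04 m).
It fails at once if the nut driver is moved by more than 40 mm (distance of nut_driver from where it was at the start of the episode above 0.04 m).
It fails at once if the adapter ring is moved by more than 40 mm (distance of adapter_ring from where it was at the start of the episode above 0.04 m).
It fails at once if the insert is pressed against the lift (contact force between insert and lift above 3 N).
It also fails if it takes over 51 s, if anything falls off the work surface, if the arm or the gripper's body presses on something with over 40 N, if the wrist force passes 120 N, or if a joint passes its speed limit or range.

## Robot

A 7-joint arm with a two-finger parallel gripper is mounted at the origin on the work surface. World frame = base frame: x ahead of the robot, y to its left, z up, the work surface at z = 0. Lengths are in m, angles in rad, forces in N, time in s.
With the tool pointing down it reaches from about 0.4 to 0.85 m from the base axis. Payload 4.5 kg.
Tool frame: the origin (TCP) lies between the finger pads; the fingertips stand 19 mm ahead of it and the grasp point (between the pads) is the TCP (r.nose_length is the distance from the TCP to the fingertips, in m); z points along the fingers, x is the direction in which the jaws open and shut, and the axes are right-handed (so a half turn about z gives the same grasp; the last joint's range is limited). The gripper opens to 88 mm and grips with 3 to 60 N. Pads are 18 mm wide; open, the fingers measure 123 mm over their backs; the gripper's body (75 mm by 187 mm) begins 45 mm behind the grasp point.
Start: joints at [-1.12, 0.689, -0.195, 1.565, 0.157, 0.902, -0.215], TCP at [0.253, 0.572, 0.23] pointing down, gripper open.
Joint ranges: [-3.01, 3.01], [-0.46, 2.08], [-1.47, 1.51], [0.13, 2.56], [-1, 4.14], [0.04, 2.09], [-2.66, 2.66]. Speed limits (rad/s): [2.57, 2.57, 3.14, 3.14, 3.14, 3.14, 3.14].

## Interface

Orientations are given as a unit quaternion [x, y, z, w].
In Python, from plant import get_state, vision, r gives the robot as it stands.
- The arm moves only by the tool play_rows, never from a script. Its argument "deltas" is a list that holds one entry, the list of rows, each a list of 7 numbers: the gripper command: -1 is fully open, 1 is shut, values between are in proportion, then the shift along the tool's x, y, z normalised to -1 to 1, where 1 is 300 mm, then the turn, a rotation vector about the tool's x, y, z normalised to -1 to 1, where 1 is pi rad. A call has 1 to 5 rows; each row is the pose to reach, as a shift and turn from the pose measured when the call began, along the tool's axes at that moment, turning the shorter way round; what a row does not reach only later rows make up. A row lasts 1/8 s, in which the tool goes at most 62.5 mm and 10.7 degrees, less where a joint would pass 70% of its speed; a pose out of reach is approached as far as the arm can. A call with a number of a shift or a turn outside -1 to 1 is refused whole. A call with a gripper value outside its range is refused whole. The fingers move at their own pace and stop on an object; "force" is the grip in N (left out, the last holds). Time passes only in rows, so rows that repeat a pose let the fingers close. It gives the time, the measured TCP pose, the force and the opening at its end, in the units of the state.
- get_state(): the state, without advancing time (a new reading comes with each control period).
- vision.snapshot(name): name is "scene" or "top" or "wrist"; returns the picture (420x560x3 uint8, red, green, blue); there is no depth.
- vision.camera_model(name): a dict with "vfov" (degrees; the focal length in pixels is half the picture's height over the tangent of half this angle, whatever the lens; pixels are square), "cx", "cy" (the principal point, pixels), "world_to_cam" (4x4, takes a point from world to camera coordinates). Camera axes: x right, y up, looking along -z (the intrinsics and any distortion apply to the point x, -y, -z); pixel columns grow to the right and rows downward; lengths in m; the calibration is good to about 2 mm. A picture is of the moment at which its call begins: read the wrist's pose just before it. camera_model takes no time and is no camera call; for the wrist camera it gives the pose at the moment of the call.
- r.finish_job(): hands the job in, once; it reports no verdict.
The state is a dict: "clock": time; "q": joint angles; "qd": joint speeds; "joint_torque": joint torques, N m; "tool_pos": TCP position; "eef_rot": TCP orientation; "contact_force": force on the tool from outside, world axes, zero at the start; "moment": the same for the moment, N m; "opening": opening from 0.0 (shut) to 1.0 (fully open).
Only numpy, scipy, OpenCV 4.12 (cv2) and the standard library are available. Lean on these libraries where they do the work, as an engineer would, in place of code of your own. Each camera call takes 0.05 s, during which the arm holds its last target.

## Working session

There is one attempt and no reset: what is moved stays moved. The work goes in short steps, Python scripts to look and compute and a tool call to move; the robot and the scene stay as the last step left them, time stands still between calls to the robot, and variables do not carry over. Pictures are saved under pics/ and viewed, and the job is handed in when it is done.

Besides the shell and the picture viewer there is one more tool, called after "Call:" in YAML: its name, and indented under it one key for each argument. play_rows: Moves the arm, as the interface text tells. Scaled input: -1 to 1 covers 300 mm each way for a shift and pi rad each way for a turn. Its arguments: {"type":"object","properties":{"deltas":{"type":"array"},"force":{"type":"number"}},"required":["deltas"]}

```bash
mkdir -p pics; ls; cat > h.py <<'E'
import numpy as np, cv2, json
from scipy.spatial.transform import Rotation as R
from plant import get_state, vision, r
def snap(n,f):
    m=vision.camera_model(n); im=vision.snapshot(n); cv2.imwrite(f'pics/{f}.png',cv2.cvtColor(im,cv2.COLOR_RGB2BGR)); 
    m={k:(v.tolist() if hasattr(v,'tolist') else v) for k,v in m.items()}
    json.dump(m,open(f'pics/{f}.json','w')); return m
E
python3 - <<'E'
from h import *
for n in('scene','top'):
    m=snap(n,n+'0'); print(m)
print(get_state())
E
```

```text
pics
{'vfov': 55.22619114407796, 'cx': 283.64014916549587, 'cy': 204.96105849021546, 'world_to_cam': [[0.4019799700721478, 0.9154935313370828, 0.01684332926571906, -0.3025231865265552], [-0.7462245927740935, 0.3168855706813203, 0.5854335079521091, 0.3245065675934136], [0.5306231815515918, -0.2479014505280925, 0.810545439828104, -1.2910407228287553], [0.0, 0.0, 0.0, 1.0]]}
{'vfov': 54.784227368023735, 'cx': 275.3686761640013, 'cy': 213.46917379087284, 'world_to_cam': [[-0.02207069509899178, -0.9997543800608741, 0.0020159283084030836, 0.1246678023509143], [0.995300794416191, -0.021782128241784646, 0.0943497086575122, -0.581220578527006], [-0.09428262327887532, 0.0040888186992983425, 0.9955370754066862, -1.2315307271918545], [0.0, 0.0, 0.0, 1.0]]}
{'clock': 0.1, 'q': array([-1.12019696,  0.68988288, -0.19452642,  1.5662523 ,  0.15729399,
        0.90251901, -0.2150775 ]), 'qd': array([-0.00079329, -0.00223039,  0.00066226, -0.00161863, -0.00211928,
        0.00016574, -0.00032533]), 'joint_torque': array([-3.39085833e-03, -5.28489447e+01, -1.27163574e+00, -1.53836739e+01,
       -5.25975355e-02,  1.93079104e-03,  4.38265761e-05]), 'tool_pos': array([0.25281916, 0.57093105, 0.2287979 ]), 'eef_rot': array([ 8.38075808e-01,  5.45553152e-01, -6.66036931e-04,  5.04234180e-04]), 'contact_force': array([-0.33199807, -0.43474416, -0.0148109 ]), 'moment': array([-0.08808566, -0.01361114, -0.01737596]), 'opening': 0.9994726321007914}
```

View pics/scene0.png

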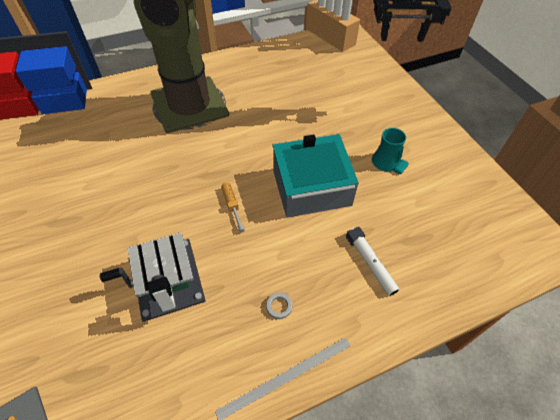

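View pics/top0.png

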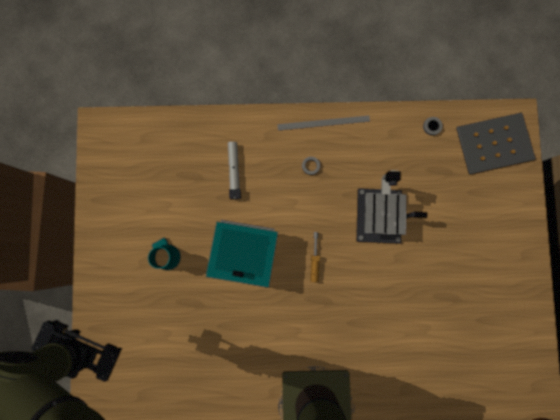

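```bash
python3 - <<'E'
import cv2,numpy as np
s=cv2.imread('pics/scene0.png');t=cv2.imread('pics/top0.png')
def c(im,x0,y0,w,h,k,f,g=1):
    a=cv2.resize(im[y0:y0+h,x0:x0+w],None,fx=k,fy=k,interpolation=cv2.INTER_CUBIC)
    a=np.clip(a.astype(float)*g,0,255).astype('uint8')
    for i in range(0,w,10): cv2.putText(a,str(x0+i),(i*k,8),0,.3,(0,0,255)); cv2.line(a,(i*k,10),(i*k,16),(0,0,255))
    for i in range(0,h,10): cv2.putText(a,str(y0+i),(0,i*k+3),0,.3,(0,0,255)); cv2.line(a,(20,i*k),(26,i*k),(0,0,255))
    cv2.imwrite('pics/'+f,a)
c(s,265,125,100,95,6,'c1.png');c(s,95,225,120,98,6,'c2.png')
c(t,195,210,95,90,6,'c3.png',2);c(t,345,160,95,95,6,'c4.png',2)
E
```

```text
(no output)
```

View pics/c1.png

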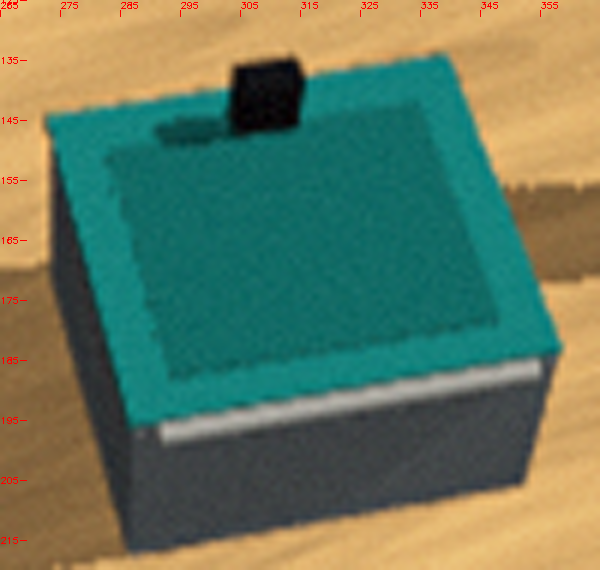

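View pics/c2.png

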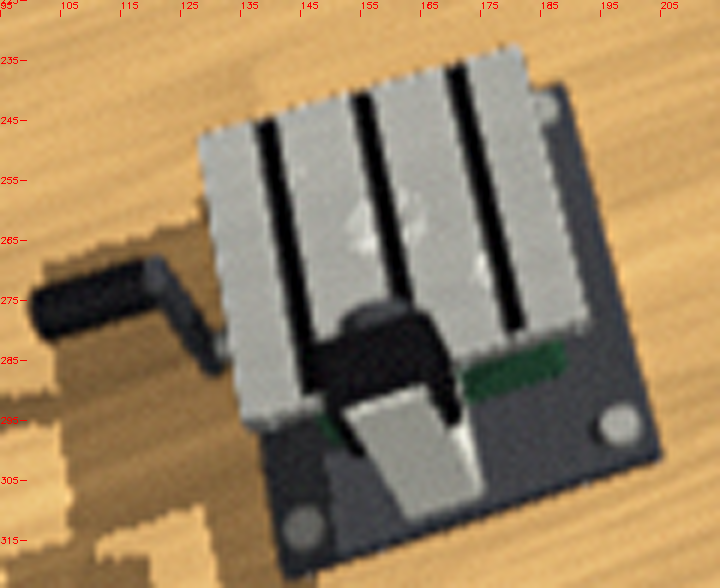

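View pics/c3.png

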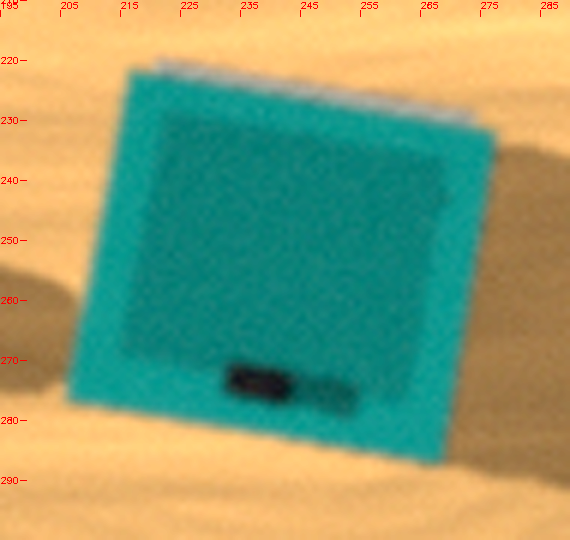

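View pics/c4.png

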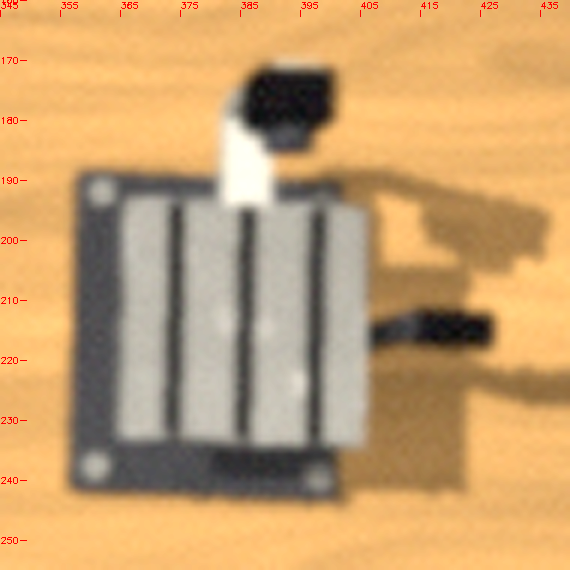

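```bash
cat > fit.py <<'E'
import json,numpy as np
from scipy.optimize import least_squares
M={n:json.load(open(f'pics/{n}0.json')) for n in('scene','top')}
def proj(n,p,k=0):
    m=M[n]; W=np.array(m['world_to_cam']); f=210/np.tan(np.radians(m['vfov']/2))
    c=W[:3,:3]@p+W[:3,3]; x,y=c[0]/-c[2],-c[1]/-c[2]; d=1+k*(x*x+y*y)
    return np.array([m['cx']+f*x*d,m['cy']+f*y*d])
def cr(x0,y0,l): return [(a,x0+u/6,y0+v/6) for a,u,v in l]
FS=cr(265,125,[((-1,-1),47,117),((-1,1),450,54),((1,1),560,348),((1,-1),133,425)])
BS=cr(265,125,[((1,-1),128,552),((1,1),523,484)])
FT=cr(195,210,[((1,1),130,70),((1,-1),497,133),((-1,-1),443,465),((-1,1),67,402)])
HT=(238.3,273.8)
PS=cr(95,225,[((-1,-1),200,137),((-1,1),520,47),((1,1),590,325),((1,-1),245,430)])
LS=cr(95,225,[((1,-1),287,578),((1,1),660,457),((-1,1),563,82)])
PT=cr(345,160,[((1,1),123,197),((1,-1),367,208),((-1,-1),365,445),((-1,1),118,437)])
LT=cr(345,160,[((1,1),80,172),((-1,1),72,490),((-1,-1),343,500)])
def T(x,y,a,p): c,s=np.cos(a),np.sin(a); return np.array([x+c*p[0]-s*p[1],y+s*p[0]+c*p[1],p[2]])
def flap(P,th,d,z): # d along from hinge, z normal
    c,s=np.cos(th),np.sin(th); return np.array([.08-(d*c-0)+z*s, P, .09+d*s+z*c])
def res(v):
    x,y,a,th,d0,lx,ly,la,h,ks,kt=v; o=[]
    for n,L,k in(('scene',FS,ks),('top',FT,kt)):
        for (sx,sy),u,w in L:
            d=d0+(164 if sx<0 else 0)/1000
            o.append(proj(n,T(x,y,a,flap(sy*.092,th,d,.007)),k)-(u,w))
    for (sx,sy),u,w in BS:o.append(proj('scene',T(x,y,a,(sx*.08,sy*.09,0)),ks)-(u,w))
    o.append(proj('top',T(x,y,a,flap(0,th,.14,.041)),kt)-HT)
    for n,L,k in(('scene',PS,ks),('top',PT,kt)):
        for (sx,sy),u,w in L:o.append(proj(n,T(lx,ly,la,(sx*.06,sy*.06,.074+h)),k)-(u,w))
    for n,L,k in(('scene',LS,ks),('top',LT,kt)):
        for (sx,sy),u,w in L:o.append(proj(n,T(lx,ly,la,(sx*.085,sy*.07,.012)),k)-(u,w))
    return np.concatenate(o)
s=least_squares(res,[.5,.2,0,0.05,0,.6,-.25,0,.02,0,0],loss='soft_l1')
np.set_printoptions(suppress=True,precision=4,linewidth=150)
if __name__=='__main__':
    print(s.x); print(res(s.x).reshape(-1,2).round(1).tolist())
    J=s.jac; print(np.sqrt(np.diag(np.linalg.inv(J.T@J))))
E
python3 fit.py
```

```text
[ 0.4625  0.2106 -0.1879  0.0533 -0.0005  0.573  -0.2159 -0.0635  0.0029 -0.0082  0.0358]
[[-0.8, -0.1], [-0.6, 0.1], [0.8, -0.3], [-0.9, -0.5], [-0.5, -0.7], [0.3, -0.9], [-0.0, 0.1], [-0.8, -0.0], [-0.2, 0.6], [-0.0, -0.0], [-0.7, 0.3], [-0.2, 0.7], [0.1, 0.3], [-0.0, -0.6], [0.1, -0.2], [0.2, -0.5], [-0.1, -0.7], [-0.2, -0.0], [0.2, -0.4], [-1.5, -1.0], [0.1, -1.5], [-0.1, -0.9], [-0.2, -1.3], [-0.1, -0.4], [-0.1, -0.1]]
[0.0019 0.0011 0.0087 0.0192 0.0023 0.0011 0.0013 0.0085 0.0027 0.0332 0.0555]
```

```bash
cat >> h.py <<'E'
def rows(targets, g):
    """targets: list of (xyz, tool-x yaw deg[, tilt]) -> row numbers"""
    s=get_state(); p=s['tool_pos']; q=R.from_quat(s['eef_rot'])
    for t in targets:
        pos,yaw=np.array(t[0]),np.radians(t[1])
        Q=R.from_euler('z',yaw)*R.from_euler('x',np.pi)
        if len(t)>2: Q=R.from_rotvec(t[2])*Q
        d=q.inv().apply(pos-p)/.3; w=(q.inv()*Q).as_rotvec()/np.pi
        print([g]+[round(float(v),4) for v in np.r_[d,w]])
CX,CY,CA=.4625,.2106,-.1879
def case(p,x=CX,y=CY,a=CA):
    c,s_=np.cos(a),np.sin(a); return np.array([x+c*p[0]-s_*p[1],y+s_*p[0]+c*p[1],p[2]])
def hnd(th,d=.14,z=.029,y=0):
    c,s_=np.cos(th),np.sin(th); return case([.08-d*c+z*s_,y,.09+d*s_+z*c])
YAW=90+np.degrees(CA)
E
python3 - <<'E'
from h import *
h=hnd(.053); print(h,YAW)
rows([(h+[0,0,.1],YAW)],-1)
E
```

```text
[0.40525844 0.22148408 0.12637581] 79.23412302949183
[-1, -0.8595, 0.9361, 0.0096, -0.0, 0.0005, -0.0728]
```

Call:
play_rows:
  deltas:
    - [[-1,-0.86,0.936,0.01,0,0,-0.073],[-1,-0.86,0.936,0.01,0,0,-0.073],[-1,-0.86,0.936,0.01,0,0,-0.073],[-1,-0.86,0.936,0.01,0,0,-0.073],[-1,-0.86,0.936,0.01,0,0,-0.073]]
  force: 20

```text
clock: 0.72
tool_pos: [0.3781, 0.2829, 0.2267]
eef_rot: [0.77, 0.638, -0.001, 0.001]
contact_force: [0.8, -0.8, -0.2]
opening: 1.001
```

```bash
python3 - <<'E'
from h import *
rows([(hnd(.053)+[0,0,.1],YAW)],-1)
E
```

```text
[-1, -0.1844, 0.127, 0.0015, -0.0001, 0.0006, 0.0002]
```

Call:
play_rows:
  deltas:
    - [[-1,-0.184,0.127,0,0,0,0],[-1,-0.184,0.127,0,0,0,0],[-1,-0.184,0.127,0,0,0,0],[-1,-0.184,0.127,0,0,0,0]]

```text
clock: 1.23
tool_pos: [0.4046, 0.2236, 0.2268]
eef_rot: [0.769, 0.639, -0.0, -0.0]
contact_force: [0.3, -0.4, 0.2]
opening: 1.004
```

```bash
python3 - <<'E'
from h import *
print(get_state()['tool_pos'],get_state()['q'])
m=snap('wrist','w1');print(m['world_to_cam'],m['vfov'],m['cx'],m['cy'])
E
```

```text
[0.4045866  0.22362246 0.22684711] [-0.39731249  0.49716642 -0.31161345  2.0370425   0.24621139  0.6432467
  0.51503435]
[[0.1816666757662819, 0.9833594074159024, -0.001222604873732229, -0.29304615973027087], [-0.9394015881364333, 0.1731780270064213, -0.29586149997746153, 0.3819915022277533], [-0.2907264609951748, 0.054896692148178626, 0.9552300655174191, -0.28142631065085405], [0.0, 0.0, 0.0, 1.0]] 60.738434820764354 283.48556561850455 207.78316810446262
```

View pics/w1.png

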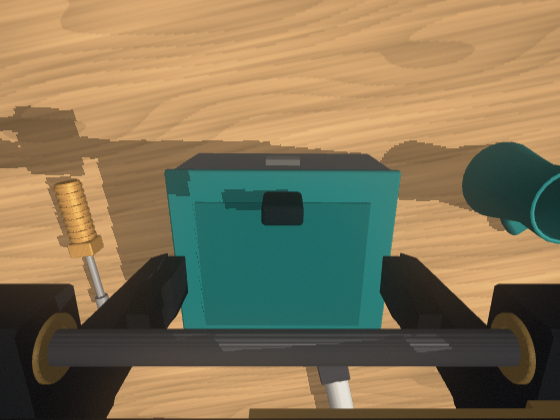

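```bash
cat >> h.py <<'E'
def pj(m,p):
    W=np.array(m['world_to_cam']); f=210/np.tan(np.radians(m['vfov']/2)); c=W[:3,:3]@p+W[:3,3]
    return [round(float(m['cx']+f*c[0]/-c[2]),1),round(float(m['cy']-f*c[1]/-c[2]),1)]
E
python3 - <<'E'
from h import *
m=json.load(open('pics/w1.json'))
for th in(0,.053,.1):
  print(th,'flap',[pj(m,hnd(th,.164,.007,y)) for y in(.092,-.092)],'top',[pj(m,hnd(th,d,.041,y)) for d in(.148,.132) for y in(.015,-.015)])
print('hinge-edge',[pj(m,hnd(0,0,.007,y)) for y in(.092,-.092)],'case front',[pj(m,case([-.08,y,z])) for y in(.09,-.09) for z in(0,.09)])
E
python3 -c "
import cv2
a=cv2.imread('pics/w1.png')[140:260,150:410];cv2.imwrite('pics/w1c.png',cv2.resize(a*1,None,fx=3,fy=3,interpolation=2))"
```

```text
0 flap [[396.4, 164.0], [166.5, 162.8]] top [[301.8, 193.8], [260.3, 193.6], [301.4, 214.8], [260.6, 214.6]]
0.053 flap [[399.7, 166.8], [163.1, 165.5]] top [[302.3, 199.9], [259.7, 199.7], [301.8, 221.0], [260.1, 220.7]]
0.1 flap [[402.7, 169.9], [159.9, 168.5]] top [[302.7, 206.1], [259.1, 205.8], [302.1, 227.0], [259.6, 226.8]]
hinge-edge [[379.2, 337.7], [182.5, 336.7]] case front [[366.8, 151.4], [391.0, 167.3], [197.3, 150.5], [172.0, 166.1]]
```

View pics/w1c.png

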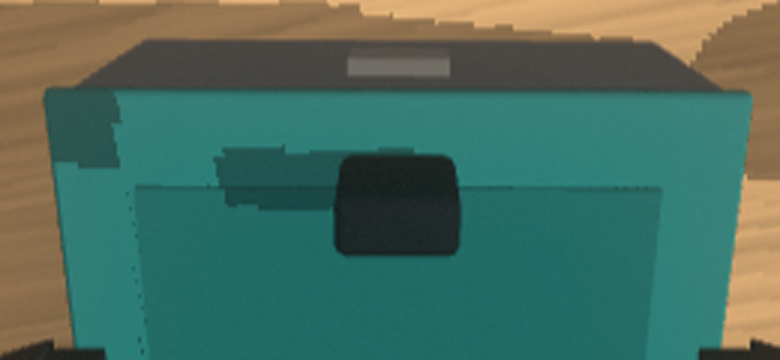

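```bash
sed -i 's/CX,CY,CA=.4625,.2106/CX,CY,CA=.464,.2108/' h.py; python3 - <<'E'
from h import *
print(hnd(.055))
rows([(hnd(.055)+[0,0,.004],YAW)],-1)
E
```

```text
[0.40683019 0.22167044 0.12665227]
[-1, -0.0046, 0.0089, 0.3206, -0.0002, 0.0003, 0.0013]
```

Call:
play_rows:
  deltas:
    - [[-1,-0.005,0.009,0.15,0,0,0.001],[-1,-0.005,0.009,0.32,0,0,0.001],[-1,-0.005,0.009,0.32,0,0,0.001],[-1,-0.005,0.009,0.32,0,0,0.001]]

```text
clock: 1.78
tool_pos: [0.407, 0.2229, 0.1319]
eef_rot: [0.769, 0.639, 0.0, -0.0]
contact_force: [-0.4, 0.4, 0.3]
opening: 1.0
```

```bash
python3 - <<'E'
from h import *
m=snap('wrist','w2')
E
```

```text
(no output)
```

View pics/w2.png

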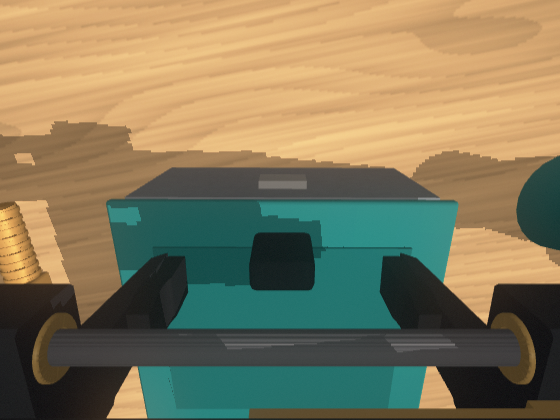

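Call:
play_rows:
  deltas:
    - [[1,0,0,0,0,0,0],[1,0,0,0,0,0,0],[1,0,0,0,0,0,0],[1,0,0,0,0,0,0],[1,0,0,0,0,0,0]]
  force: 20

```text
clock: 2.45
tool_pos: [0.4075, 0.2228, 0.1324]
eef_rot: [0.77, 0.638, 0.001, 0.0]
contact_force: [0.2, -0.2, -0.2]
opening: 0.456
```

```bash
python3 - <<'E'
from h import *
m=snap('wrist','w3'); s=get_state(); print(s['opening'],s['contact_force'],s['tool_pos'])
p0=s['tool_pos']; d0=p0-hnd(.055); print(d0)
# rows by small steps, rigid TCP offset rotating with flap pivot at TCP-contact point
o=case(p0,0,0,0)  # placeholder
c,s_=np.cos(-CA),np.sin(-CA); e=p0-[CX,CY,0]; lx=c*e[0]-s_*e[1]; 
rx,rz=.08-lx,p0[2]-.09; rad=np.hypot(rx,rz); a0=np.arctan2(rz,rx); print(rad,a0)
T=[]
for t in(.2,.4,.6,.8,1.0): 
    a=a0+t; L=case([.08-rad*np.cos(a),0,.09+rad*np.sin(a)]); T.append((L,YAW)); print(L)
rows(T,1)
E
```

```text
0.41225020590796124 [-0.30789039 -0.34616736 -0.30340952] [0.40747231 0.2227953  0.13237998]
[0.00064212 0.00112486 0.00572771]
0.1441442841705609 0.29842042398339713
[0.41821284 0.21950611 0.15890655]
[0.43414081 0.21647752 0.18268604]
[0.45439237 0.21262682 0.20277042]
[0.47816017 0.20810754 0.21835901]
[0.50449667 0.20309984 0.22883033]
[1, -0.004, 0.0373, -0.0884, 0.0004, -0.0004, 0.0006]
[1, -0.0041, 0.0915, -0.1676, 0.0004, -0.0004, 0.0006]
[1, -0.0041, 0.1603, -0.2344, 0.0004, -0.0004, 0.0006]
[1, -0.0042, 0.241, -0.2863, 0.0004, -0.0004, 0.0006]
[1, -0.0043, 0.3304, -0.3211, 0.0004, -0.0004, 0.0006]
```

View pics/w3.png

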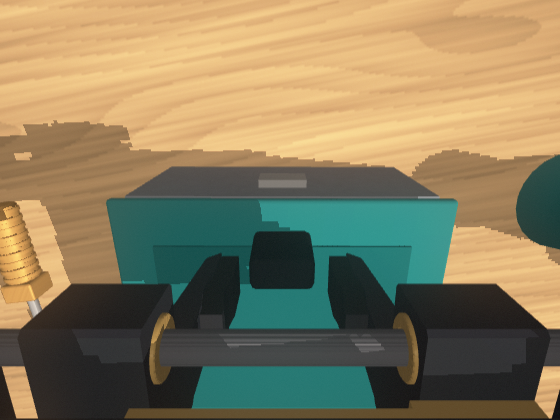

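Call:
play_rows:
  deltas:
    - [[1,0,0,0,0,0,0],[1,0,0,0,0,0,0],[1,0,0,0,0,0,0]]

```text
clock: 2.88
tool_pos: [0.4075, 0.2229, 0.1324]
eef_rot: [0.77, 0.638, 0.001, 0.0]
contact_force: [0.8, -0.2, 0.0]
opening: 0.067
```

```bash
python3 - <<'E'
from h import *
m=snap('wrist','w4'); s=get_state(); print(s['opening'],s['contact_force'],s['tool_pos'])
E
```

```text
0.027594990847451914 [-0.36861233 -0.11641034  0.86916868] [0.4075417  0.22284621 0.13238167]
```

View pics/w4.png

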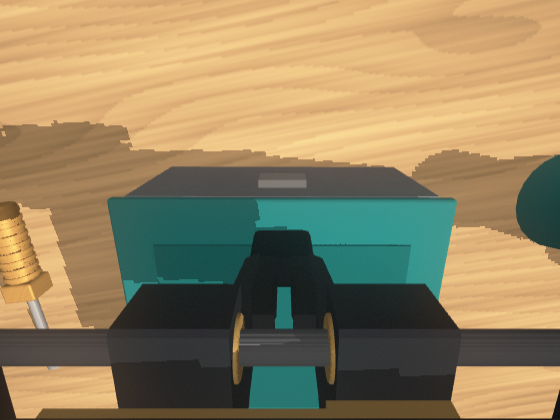

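```bash
python3 - <<'E'
from h import *
m=json.load(open('pics/w4.json'));W=np.array(m['world_to_cam']);print(-W[:3,:3].T@W[:3,3])
p=get_state()['tool_pos'];print(pj(m,p),pj(m,p-[0,0,.019]))
for th in(0,.055):
  print(th,'flap',[pj(m,hnd(th,.164,.007,y)) for y in(.092,-.092)],'top',[pj(m,hnd(th,d,.041,y)) for d in(.148,.132) for y in(.015,-.015)])
import cv2
a=cv2.imread('pics/w4.png')[150:410,100:460];cv2.imwrite('pics/w4c.png',np.clip(cv2.resize(a,None,fx=2.2,fy=2.2,interpolation=2)*1.8,0,255))
E
```

```text
[0.3328897  0.23659837 0.28687909]
[283.6, 263.6] [283.6, 247.4]
0 flap [[449.4, 191.6], [113.0, 190.5]] top [[312.9, 242.4], [249.0, 242.3], [311.9, 273.1], [249.8, 272.9]]
0.055 flap [[456.8, 197.1], [105.4, 196.0]] top [[314.1, 254.5], [247.5, 254.3], [313.0, 285.1], [248.6, 285.0]][ WARN:0@0.624] global loadsave.cpp:1063 imwrite_ Unsupported depth image for selected encoder is fallbacked to CV_8U.
```

View pics/w4c.png

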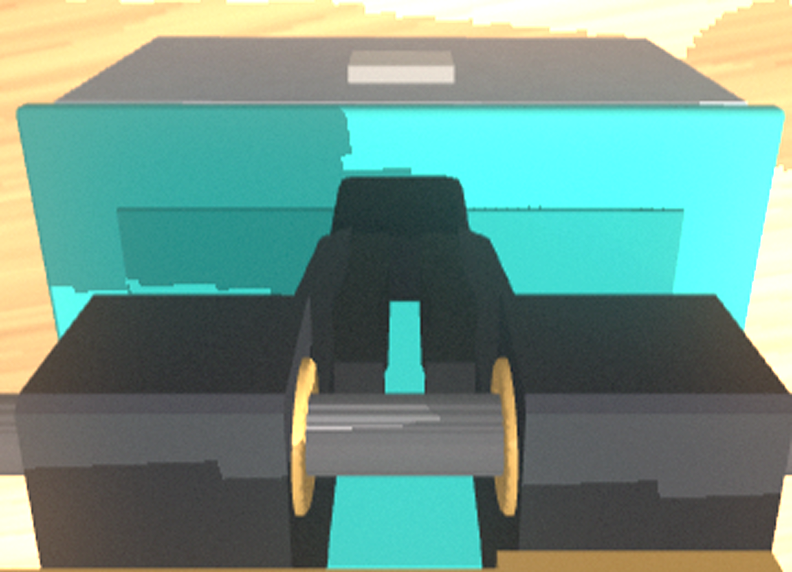

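```bash
python3 - <<'E'
from h import *
m=snap('scene','s1'); s=get_state(); print(s['opening'])
a=cv2.imread('pics/s1.png')[60:220,230:400];cv2.imwrite('pics/s1c.png',cv2.resize(a,None,fx=3.7,fy=3.7,interpolation=2))
print(pj(m,s['tool_pos']),pj(m,hnd(.055)))
E
```

```text
0.006516217358153643
[310.2, 138.8] [309.5, 140.4]
```

View pics/s1c.png

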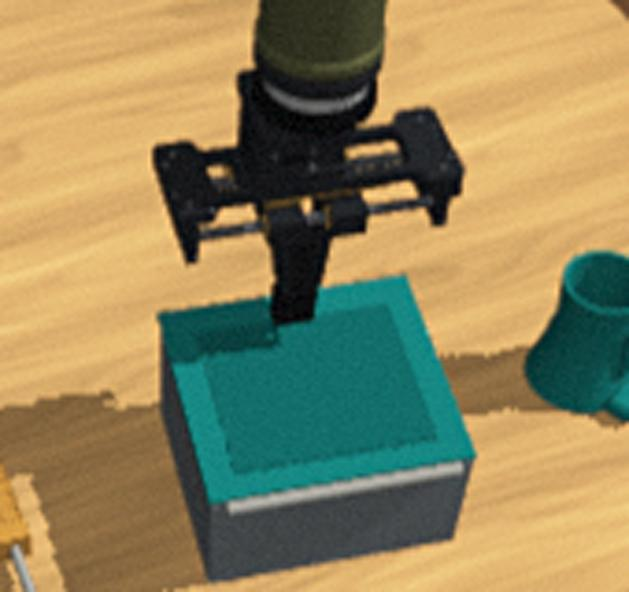

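```bash
python3 - <<'E'
from h import *
m=json.load(open('pics/s1.json')); p=get_state()['tool_pos']
for dx in(-.01,0,.01,.02): print(dx,pj(m,p+[dx,0,-.019]),pj(m,p+[dx,0,.05]))
print(pj(m,hnd(.055,.132,.007)),pj(m,hnd(.055,.132,.041)))
a=cv2.imread('pics/s1.png')[110:170,270:350];cv2.imwrite('pics/s1c.png',np.clip(cv2.resize(a,None,fx=9,fy=9,interpolation=2).astype(float)*1.7,0,255).astype('uint8'))
E
```

```text
-0.01 [308.0, 141.5] [309.8, 121.5]
0 [309.6, 144.1] [311.6, 124.1]
0.01 [311.3, 146.7] [313.4, 126.7]
0.02 [313.1, 149.3] [315.2, 129.4]
[309.5, 148.4] [310.7, 139.5]
```

View pics/s1c.png

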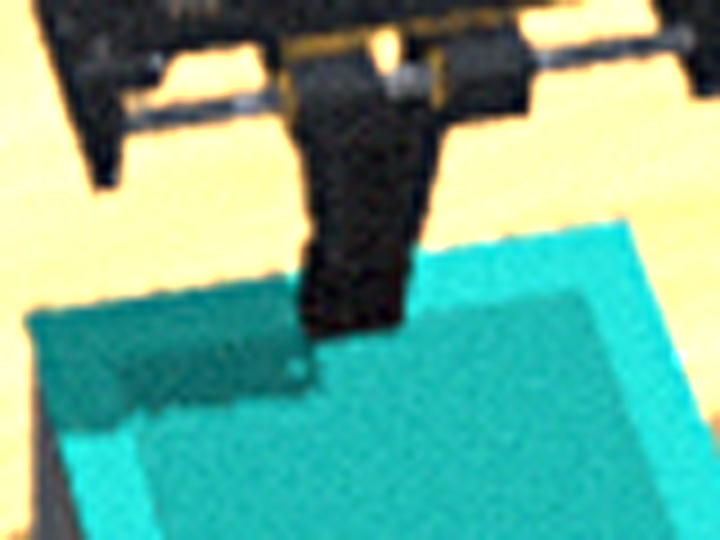

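```bash
python3 - <<'E'
from h import *
print(r.nose_length,[a for a in dir(r) if a[0]!='_'])
for a in dir(r):
    if a[0]!='_' and not callable(getattr(r,a)): print(a,getattr(r,a))
s=get_state();print(s['contact_force'],s['tool_pos'],s['q'])
E
```

```text
0.019 ['Unreachable', 'finish_job', 'nose_length']
nose_length 0.019
[-0.26816594  0.72689542  0.12188939] [0.40752728 0.22286325 0.13238495] [-0.46724087  0.66209761 -0.20948679  2.13123338  0.35347221  0.3783692
  0.42158876]
```

Call:
play_rows:
  deltas:
    - [[1,0,0,0.01,0,0,0],[1,0,0,0.01,0,0,0]]

```text
clock: 3.22
tool_pos: [0.4074, 0.2229, 0.1291]
eef_rot: [0.77, 0.639, 0.001, -0.0]
contact_force: [0.0, -0.3, -0.4]
opening: 0.01
```

Call:
play_rows:
  deltas:
    - [[1,0,0,0.01,0,0,0],[1,0,0,0.01,0,0,0]]

```text
clock: 3.48
tool_pos: [0.4074, 0.2229, 0.1259]
eef_rot: [0.77, 0.639, 0.001, -0.0]
contact_force: [0.7, -0.4, -0.1]
opening: 0.008
```

```bash
python3 - <<'E'
from h import *
m=snap('wrist','w5'); 
a=cv2.imread('pics/w5.png')[150:410,100:460];cv2.imwrite('pics/w5c.png',np.clip(cv2.resize(a,None,fx=2.2,fy=2.2,interpolation=2)*1.8,0,255).astype('uint8'))
E
```

```text
(no output)
```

View pics/w5c.png

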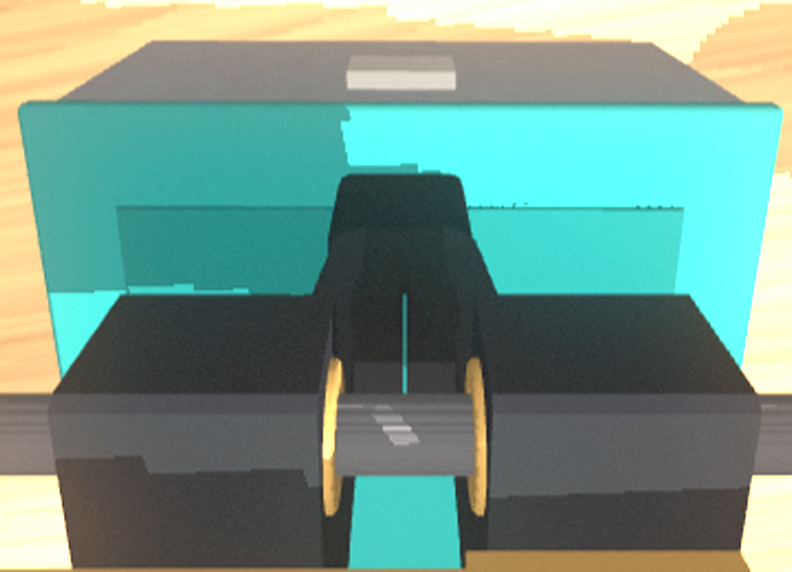

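Call:
play_rows:
  deltas:
    - [[1,0,0,0.012,0,0,0],[1,0,0,0.012,0,0,0]]

```text
clock: 3.78
tool_pos: [0.4075, 0.2229, 0.1222]
eef_rot: [0.77, 0.639, 0.001, 0.0]
contact_force: [0.6, -0.1, -0.1]
opening: 0.003
```

Call:
play_rows:
  deltas:
    - [[1,0,0,0.012,0,0,0],[1,0,0,0.012,0,0,0]]

```text
clock: 4.03
tool_pos: [0.4075, 0.223, 0.1216]
eef_rot: [0.769, 0.639, 0.002, 0.001]
contact_force: [-6.7, -2.7, 39.7]
opening: 0.007
```

Call:
play_rows:
  deltas:
    - [[1,0,0,-0.01,0,0,0],[1,0,0,-0.01,0,0,0]]

```text
clock: 4.28
tool_pos: [0.4078, 0.223, 0.1249]
eef_rot: [0.77, 0.639, 0.002, 0.001]
contact_force: [-0.7, -0.4, -0.0]
opening: 0.005
```

```bash
python3 - <<'E'
from h import *
print(get_state()['tool_pos'],get_state()['contact_force'])
m=snap('wrist','w6'); snap('scene','s2')
a=cv2.imread('pics/w6.png')[150:410,100:460];cv2.imwrite('pics/w6c.png',np.clip(cv2.resize(a,None,fx=2.2,fy=2.2,interpolation=2)*1.8,0,255).astype('uint8'))
for th in(0,.03,.055):
  print(th,'flap',[pj(m,hnd(th,.164,.007,y)) for y in(.092,-.092)],'top',[pj(m,hnd(th,d,.041,y)) for d in(.148,.132) for y in(.015,-.015)])
a=cv2.imread('pics/s2.png')[110:170,270:350];cv2.imwrite('pics/s2c.png',np.clip(cv2.resize(a,None,fx=9,fy=9,interpolation=2).astype(float)*2.5,0,255).astype('uint8'))
E
```

```text
[0.40778682 0.22304291 0.1248581 ] [-0.65938744 -0.43742366 -0.0026426 ]
0 flap [[455.3, 194.7], [105.8, 193.5]] top [[313.7, 248.6], [246.9, 248.4], [312.7, 280.3], [247.9, 280.2]]
0.03 flap [[459.6, 197.7], [101.3, 196.6]] top [[314.4, 255.4], [246.0, 255.2], [313.3, 287.2], [247.1, 287.0]]
0.055 flap [[463.3, 200.6], [97.5, 199.5]] top [[315.1, 261.5], [245.3, 261.3], [313.8, 293.2], [246.5, 293.0]]
```

View pics/w6c.png

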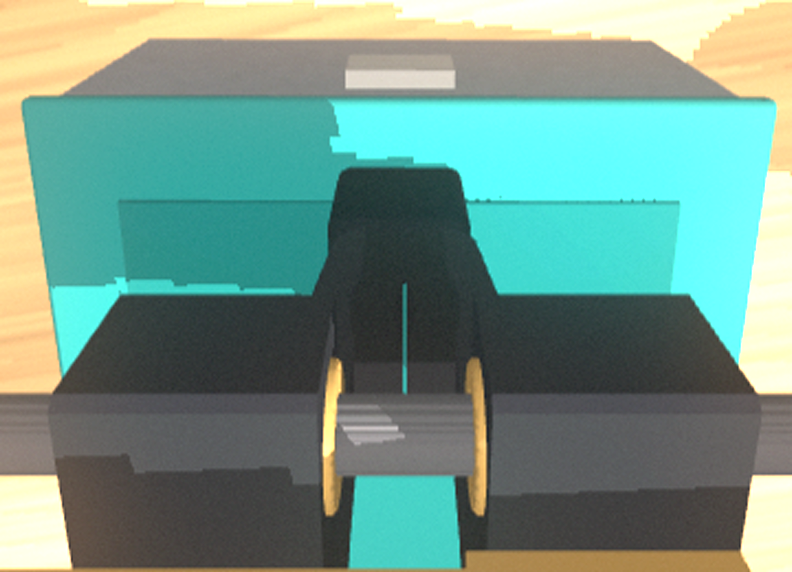

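View pics/s2c.png

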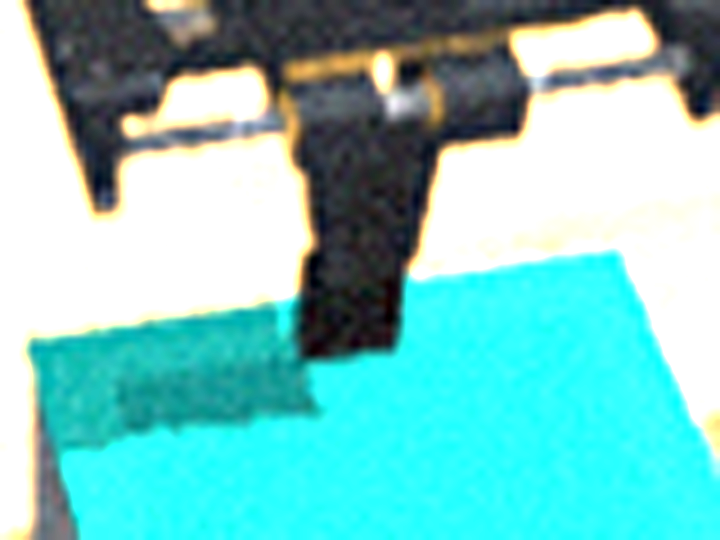

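```bash
python3 - <<'E'
from h import *
m=json.load(open('pics/w2.json'));W=np.array(m['world_to_cam'])
p=np.array([0.407,.2229,.1319]);q=R.from_euler('z',np.radians(YAW))*R.from_euler('x',np.pi)
for z in(-.03,-.01,0,.01,.019):
  print(z,[pj(m,p+q.apply([.044,y,z])) for y in(-.009,.009)],[pj(m,p+q.apply([-.044,y,z])) for y in(-.009,.009)],-(W[:3,:3]@(p+q.apply([0,0,z]))+W[:3,3])[2])
a=cv2.imread('pics/w2.png')[200:420,20:300];cv2.imwrite('pics/w2c.png',np.clip(cv2.resize(a,None,fx=2.7,fy=2.7,interpolation=2).astype(float)*2.5,0,255).astype('uint8'))
E
```

```text
-0.03 [[397.4, 277.2], [393.0, 317.4]] [[170.2, 276.4], [174.2, 316.6]] 0.1414504229907238
-0.01 [[383.6, 255.4], [380.2, 291.6]] [[183.9, 254.6], [187.0, 290.8]] 0.160550049559642
0 [[377.9, 246.3], [374.9, 280.8]] [[189.6, 245.6], [192.3, 280.1]] 0.1700998628441011
0.01 [[372.8, 238.2], [370.1, 271.1]] [[194.6, 237.5], [197.1, 270.5]] 0.1796496761285602
0.019 [[368.7, 231.7], [366.2, 263.3]] [[198.8, 231.0], [201.0, 262.6]] 0.1882445080845734
```

View pics/w2c.png

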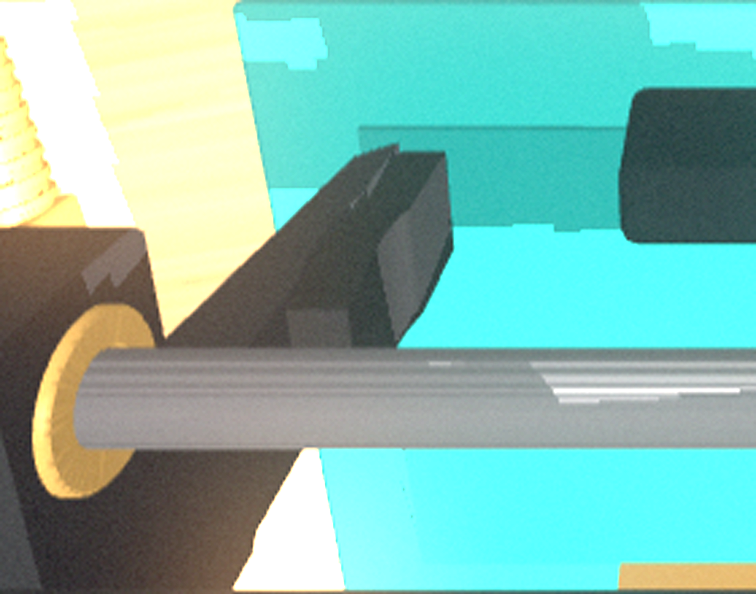

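Call:
play_rows:
  deltas:
    - [[-1,0,0,-0.01,0,0,0],[-1,0,0,-0.01,0,0,0],[-1,0,0,-0.01,0,0,0],[-1,0,0,-0.01,0,0,0],[-1,0,0,-0.01,0,0,0]]

```text
clock: 5.0
tool_pos: [0.4075, 0.2229, 0.1272]
eef_rot: [0.77, 0.639, 0.002, 0.001]
contact_force: [0.0, 0.4, 0.5]
opening: 0.549
```

```bash
python3 - <<'E'
from h import *
s=get_state();print(s['tool_pos'],s['opening'])
snap('wrist','w7')
t=hnd(0); t[2]=.095; print(t); rows([(t,YAW)],-0.2)
E
```

```text
[0.40748788 0.22285134 0.12724338] 0.5491733429694332
[0.40505608 0.22200778 0.095     ]
[-0.2, -0.0044, -0.0078, 0.1075, 0.0011, -0.0005, 0.0008]
```

View pics/w7.png

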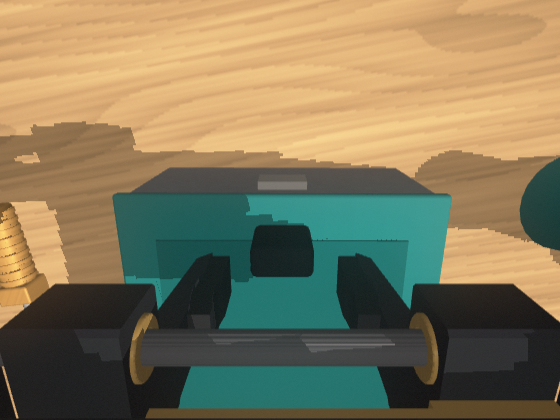

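Call:
play_rows:
  deltas:
    - [[-0.2,-0.003,-0.013,0.05,0.001,0,0.001],[-0.2,-0.003,-0.013,0.108,0.001,0,0.001],[-0.2,-0.003,-0.013,0.108,0.001,0,0.001]]

```text
clock: 5.42
tool_pos: [0.403, 0.2224, 0.0941]
eef_rot: [0.77, 0.638, -0.0, -0.0]
contact_force: [-0.5, -0.2, -0.6]
opening: 0.599
```

Call:
play_rows:
  deltas:
    - [[1,0,0,0,0,0,0],[1,0,0,0,0,0,0],[1,0,0,0,0,0,0],[1,0,0,0,0,0,0],[1,0,0,0,0,0,0]]
  force: 20

```text
clock: 6.05
tool_pos: [0.4034, 0.2228, 0.0946]
eef_rot: [0.77, 0.638, 0.0, -0.0]
contact_force: [0.2, -0.5, 4.6]
opening: 0.337
```

```bash
python3 - <<'E'
from h import *
m=snap('wrist','w8'); s=get_state(); print(s['opening'],s['contact_force'],s['tool_pos'])
E
```

```text
0.3400663905954287 [-0.63109021  1.12465172  6.17285313] [0.40333513 0.22272787 0.09454929]
```

View pics/w8.png

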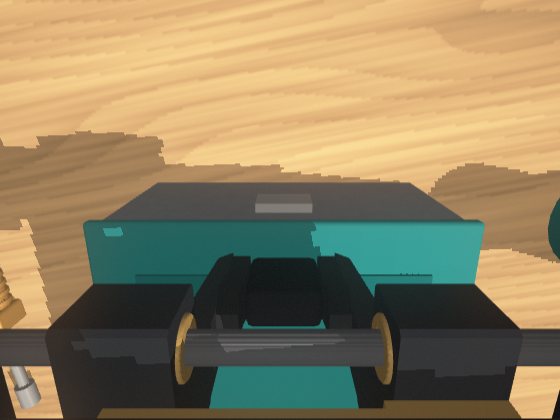

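```bash
cat > arc.py <<'E'
from h import *
import sys
P0=np.array([0.4033,0.2227,0.0946]); OFF=.024
c,s_=np.cos(-CA),np.sin(-CA); e=P0-[CX,CY,0]; lx=c*e[0]-s_*e[1]; ly=s_*e[0]+c*e[1]
rx,rz=.08-lx,P0[2]+OFF-.09; rad=np.hypot(rx,rz); a0=np.arctan2(rz,rx); print(rad,a0,ly)
T=[]
for t in map(float,sys.argv[1:]):
    a=a0+t; L=case([.08-rad*np.cos(a),ly,.09-OFF+rad*np.sin(a)]); T.append((L,YAW)); print(L)
s=get_state();print(s['tool_pos'],s['contact_force'],s['moment'],s['opening'])
rows(T,1)
E
python3 arc.py .08 .16 .26 .36 .46
```

```text
0.14470885288350033 0.19894802885201063 0.0003520105512200781
[0.40599104 0.22218832 0.10584479]
[0.40955628 0.22151041 0.1168347 ]
[0.4152069  0.22043599 0.13010678]
[0.42213098 0.21911942 0.14273833]
[0.43025931 0.21757387 0.15460313]
[0.40333513 0.22272787 0.09454929] [-0.63109021  1.12465172  6.17285313] [ 0.11706917  0.06127711 -0.00696173] 0.3400663905954287
[1, -0.0001, 0.009, -0.0377, -0.0001, -0.0003, -0.0001]
[1, -0.0001, 0.0211, -0.0743, -0.0001, -0.0003, -0.0001]
[1, -0.0, 0.0403, -0.1185, -0.0001, -0.0003, -0.0001]
[1, 0.0, 0.0637, -0.1607, -0.0001, -0.0003, -0.0001]
[1, 0.0001, 0.0913, -0.2002, -0.0001, -0.0003, -0.0001]
```

Call:
play_rows:
  deltas:
    - [[1,0,0.009,-0.038,0,0,0],[1,0,0.021,-0.074,0,0,0],[1,0,0.04,-0.118,0,0,0],[1,0,0.064,-0.161,0,0,0],[1,0,0.091,-0.2,0,0,0]]
  force: 20

```text
clock: 6.72
tool_pos: [0.4289, 0.2179, 0.1548]
eef_rot: [0.77, 0.638, -0.001, -0.001]
contact_force: [-1.4, 2.3, -4.0]
opening: 0.336
```

```bash
python3 arc.py .54 .65 .76 .87 .98; python3 -c "
from h import *
snap('wrist','w9');snap('scene','s9')"
```

```text
0.14470885288350033 0.19894802885201063 0.0003520105512200781
[0.43757486 0.21618287 0.16346296]
[0.44872096 0.21406352 0.1746164 ]
[0.46100256 0.21172826 0.1844569 ]
[0.47427118 0.20920532 0.19286552]
[0.48836645 0.20652521 0.19974061]
[0.42890193 0.21786635 0.15484976] [-1.39261899  2.28446124 -4.03045127] [ 0.52608958  0.39479859 -0.05029866] 0.3361621431058519
[1, -0.0001, 0.0294, -0.0288, -0.0009, -0.0002, 0.0003]
[1, -0.0001, 0.0671, -0.0661, -0.0009, -0.0002, 0.0003]
[1, -0.0002, 0.1087, -0.099, -0.0009, -0.0002, 0.0003]
[1, -0.0002, 0.1536, -0.1271, -0.0009, -0.0002, 0.0003]
[1, -0.0002, 0.2014, -0.1502, -0.0009, -0.0002, 0.0003]
```

View pics/w9.png

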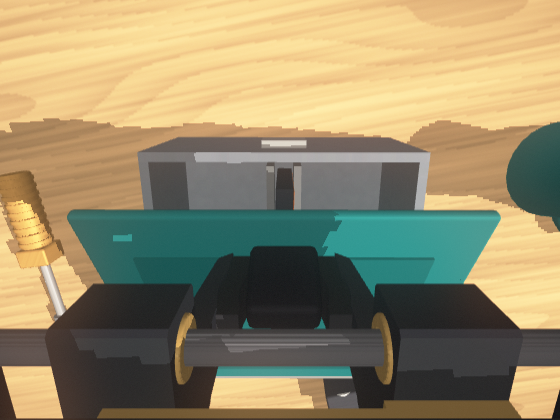

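View pics/s9.png

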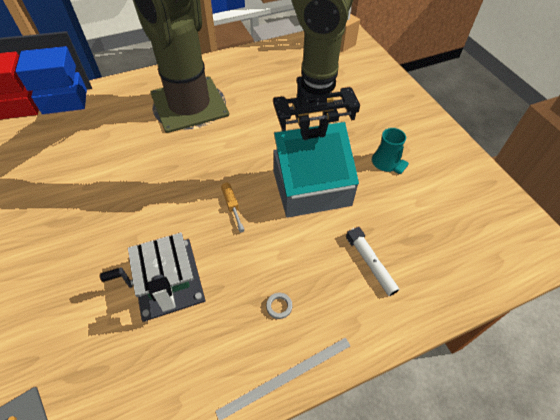

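The flap is rising with the handle at pixel (283, 285), and the insert edge shows at (286, 185). I'll continue the arc.

Call:
play_rows:
  deltas:
    - [[1,0,0.029,-0.029,0,0,0],[1,0,0.067,-0.066,0,0,0],[1,0,0.109,-0.099,0,0,0],[1,0,0.154,-0.127,0,0,0],[1,0,0.201,-0.15,0,0,0]]

```text
clock: 7.45
tool_pos: [0.487, 0.2068, 0.2003]
eef_rot: [0.77, 0.638, -0.001, -0.002]
contact_force: [-3.2, 2.6, -3.1]
opening: 0.342
```

```bash
python3 arc.py 1.07 1.18 1.29 1.4 1.48
```

```text
0.14470885288350033 0.19894802885201063 0.0003520105512200781
[0.50039502 0.20423806 0.20416637]
[0.51555115 0.20135623 0.20805395]
[0.53103494 0.19841209 0.21022441]
[0.54665922 0.19544124 0.21065151]
[0.55800273 0.19328435 0.20986336]
[0.48699707 0.206756   0.20026253] [-3.23210134  2.59877957 -3.06825069] [0.62550467 0.69064665 0.00471813] 0.3416399980974421
[1, 0.0001, 0.0454, -0.0132, -0.0015, -0.0001, 0.0003]
[1, 0.0, 0.0967, -0.0264, -0.0015, -0.0001, 0.0003]
[1, -0.0, 0.1492, -0.0339, -0.0015, -0.0001, 0.0003]
[1, -0.0001, 0.2023, -0.0356, -0.0015, -0.0001, 0.0003]
[1, -0.0001, 0.2408, -0.0331, -0.0015, -0.0001, 0.0003]
```

Call:
play_rows:
  deltas:
    - [[1,0,0.045,-0.013,0,0,0],[1,0,0.097,-0.026,0,0,0],[1,0,0.149,-0.034,0,0,0],[1,0,0.202,-0.036,0,0,0],[1,0,0.241,-0.033,0,0,0]]

```text
clock: 8.07
tool_pos: [0.5582, 0.1932, 0.2099]
eef_rot: [0.77, 0.638, -0.002, -0.002]
contact_force: [-3.3, 1.9, 2.7]
opening: 0.337
```

```bash
python3 arc.py 1.5; python3 -c "
from h import *
snap('wrist','w10');snap('scene','s10')"
```

```text
0.14470885288350033 0.19894802885201063 0.0003520105512200781
[0.5608261  0.19274751 0.20952221]
[0.55821851 0.19317532 0.20985785] [-3.31312975  1.91154136  2.74408589] [2.99590385e-01 7.24603827e-01 5.43497641e-04] 0.3368464719040181
[1, 0.0002, 0.0088, 0.0011, -0.0017, -0.0, 0.0002]
```

View pics/w10.png

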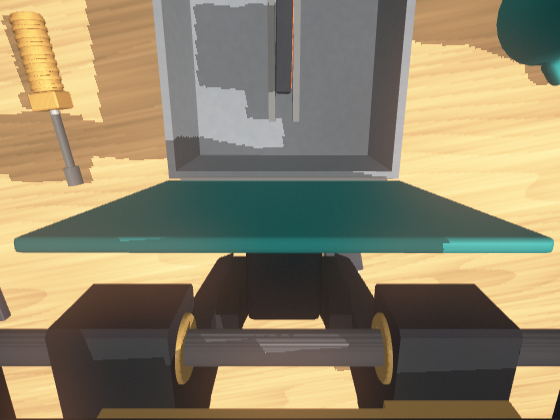

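View pics/s10.png

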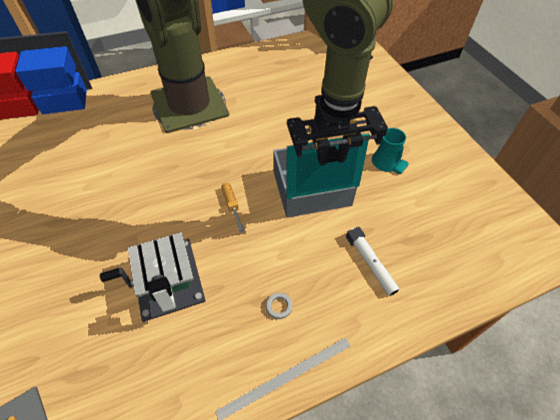

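Call:
play_rows:
  deltas:
    - [[-0.3,0,0,0,0,0,0],[-0.3,0,0,0,0,0,0],[-0.3,0,0,0,0,0,0],[-0.3,0,0,-0.03,0,0,0],[-0.3,0,0.01,-0.17,0,0,0]]

```text
clock: 8.8
tool_pos: [0.5611, 0.1916, 0.2597]
eef_rot: [0.77, 0.638, -0.003, -0.002]
contact_force: [0.6, 0.5, 1.0]
opening: 0.649
```

```bash
python3 -c "
from h import *
s=get_state();print(s['tool_pos'],s['opening'])
snap('scene','s11')
t=case([-.01,0,0]); 
rows([([*s['tool_pos'][:2],.275],YAW),([t[0],t[1],.28],YAW)],-.3)"
```

```text
[0.56112368 0.19156859 0.25965455] 0.6487427861463201
[-0.3, -0.0087, -0.0126, -0.0273, 0.0012, -0.0017, -0.0002]
[-0.3, -0.0063, -0.3759, -0.0454, 0.0012, -0.0017, -0.0002]
```

View pics/s11.png

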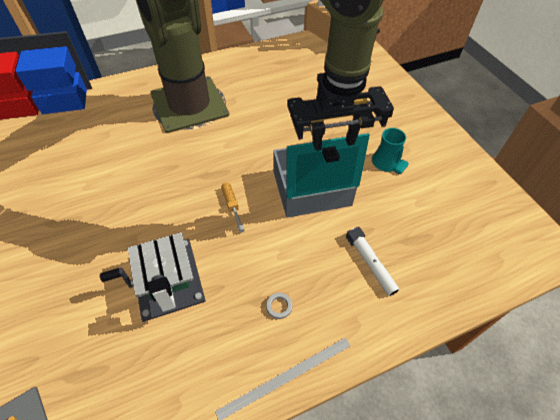

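Call:
play_rows:
  deltas:
    - [[-0.3,0,0,-0.06,0,0,0],[-0.3,-0.003,-0.15,-0.08,0,0,0],[-0.3,-0.005,-0.376,-0.08,0.001,-0.001,0],[-0.3,-0.005,-0.376,-0.08,0.001,-0.001,0]]

```text
clock: 9.35
tool_pos: [0.4496, 0.2138, 0.2911]
eef_rot: [0.769, 0.64, -0.0, -0.001]
contact_force: [0.0, -0.8, 0.3]
opening: 0.647
```

```bash
python3 -c "
from h import *
s=get_state();print(s['tool_pos'],s['opening'])
m=snap('wrist','w12')
for x in(-.045,-.035,.015,.025): print(x,[pj(m,case([x,y,.081])) for y in(-.006,.006)])
print('rim',[pj(m,case([x,y,.09])) for x in(-.08,.08) for y in (-.09,.09)])
"
```

```text
[0.44959592 0.21380282 0.29108748] 0.6467262407964275
-0.045 [[277.4, 143.9], [289.3, 143.9]]
-0.035 [[277.4, 153.8], [289.2, 153.8]]
0.015 [[277.4, 201.0], [288.7, 201.0]]
0.025 [[277.3, 210.0], [288.6, 210.0]]
rim [[189.5, 107.6], [377.6, 108.8], [199.9, 260.2], [365.3, 261.1]]
```

View pics/w12.png

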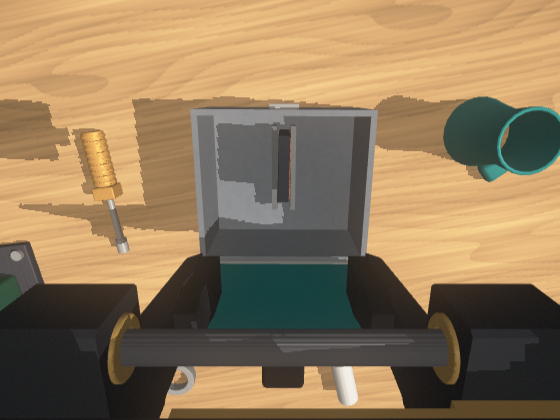

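```bash
python3 -c "
from h import *
a=cv2.imread('pics/w12.png')[100:220,230:340];cv2.imwrite('pics/w12c.png',np.clip(cv2.resize(a,None,fx=5,fy=5,interpolation=2).astype(float)*2,0,255).astype('uint8'))
m=json.load(open('pics/w12.json'));print('ribs',[pj(m,case([x,y,.028])) for x in(-.06,.04) for y in (-.008,.008)])"
```

```text
ribs [[276.4, 124.8], [290.5, 124.9], [276.4, 208.6], [289.5, 208.7]]
```

View pics/w12c.png

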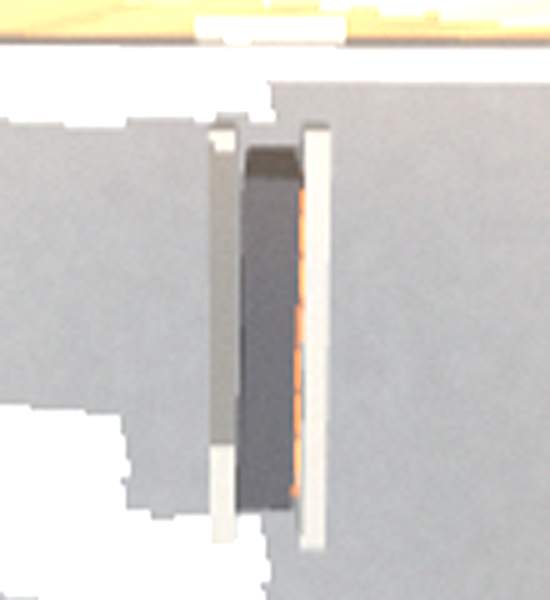

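```bash
python3 -c "
from h import *
t=case([-.019,0.0003,.036]);print(t)
rows([(t+[0,0,.06],YAW),(t,YAW)],-.3)"
```

```text
[0.44539046 0.21464385 0.036     ]
[-0.3, -0.0023, -0.0226, 0.651, 0.0003, -0.0007, 0.001]
[-0.3, -0.0028, -0.0227, 0.851, 0.0003, -0.0007, 0.001]
```

Call:
play_rows:
  deltas:
    - [[-0.3,-0.002,-0.023,0.2,0,0,0.001],[-0.3,-0.002,-0.023,0.4,0,0,0.001],[-0.3,-0.002,-0.023,0.6,0,0,0.001],[-0.3,-0.002,-0.023,0.651,0,0,0.001]]

```text
clock: 9.9
tool_pos: [0.4456, 0.2137, 0.0926]
eef_rot: [0.771, 0.637, -0.001, -0.0]
contact_force: [0.3, 0.6, 0.2]
opening: 0.649
```

```bash
python3 -c "
from h import *
s=get_state();print(s['tool_pos'],s['opening'])
m=snap('wrist','w13')
t=case([-.019,0.0003,.036]);print(t)
rows([(t,YAW)],-.3)
print([pj(m,case([x,y,.081])) for x in(-.054,.016) for y in (-.006,.006)])
"
```

```text
[0.44556172 0.21371722 0.09261795] 0.6488078403035944
[0.44539046 0.21464385 0.036     ]
[-0.3, 0.0025, -0.0007, 0.1877, -0.0005, 0.0003, -0.0003]
[[272.3, 185.3], [297.5, 185.3], [273.5, 312.9], [296.0, 312.9]]
```

View pics/w13.png

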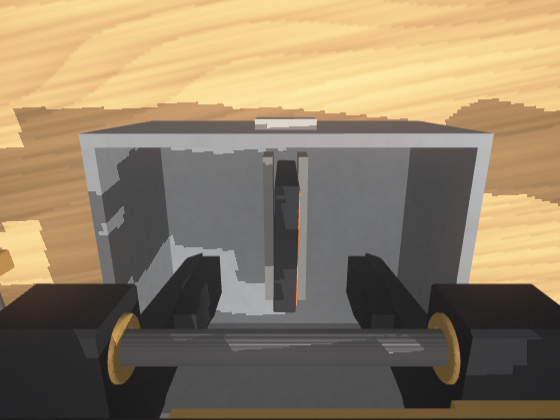

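Call:
play_rows:
  deltas:
    - [[-0.3,0.003,0,0.1,0,0,0],[-0.3,0.003,0,0.188,0,0,0],[-0.3,0.003,0,0.188,0,0,0]]

```text
clock: 10.32
tool_pos: [0.4466, 0.2145, 0.035]
eef_rot: [0.771, 0.637, -0.001, 0.0]
contact_force: [0.7, 0.7, 0.8]
opening: 0.647
```

Call:
play_rows:
  deltas:
    - [[1,0,0,0,0,0,0],[1,0,0,0,0,0,0],[1,0,0,0,0,0,0],[1,0,0,0,0,0,0],[1,0,0,0,0,0,0]]
  force: 25

```text
clock: 10.95
tool_pos: [0.4467, 0.2146, 0.0353]
eef_rot: [0.771, 0.637, -0.001, 0.0]
contact_force: [0.1, -0.3, 3.3]
opening: 0.132
```

Call:
play_rows:
  deltas:
    - [[1,0,0,0,0,0,0],[1,0,0,0,0,0,0],[1,0,0,0,0,0,0]]

```text
clock: 11.32
tool_pos: [0.4467, 0.2146, 0.0353]
eef_rot: [0.771, 0.637, -0.001, 0.0]
contact_force: [-0.8, -0.6, 1.1]
opening: 0.137
```

```bash
python3 -c "
from h import *
s=get_state();print(s['tool_pos'],s['opening'],s['contact_force'])
m=snap('wrist','w14')
"
```

```text
[0.44667602 0.21457234 0.03528793] 0.13673352711645342 [-0.8383741  -0.58451451  1.0844658 ]
```

View pics/w14.png

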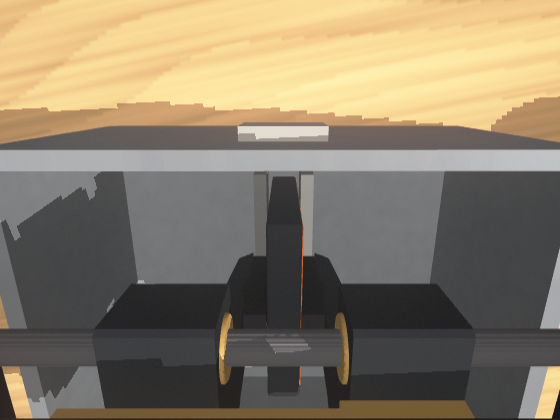

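Call:
play_rows:
  deltas:
    - [[1,0,0,-0.1,0,0,0],[1,0,0,-0.25,0,0,0],[1,0,0,-0.4,0,0,0],[1,0,0,-0.55,0,0,0],[1,0,0,-0.65,0,0,0]]

```text
clock: 12.0
tool_pos: [0.4471, 0.215, 0.2322]
eef_rot: [0.771, 0.637, -0.0, 0.0]
contact_force: [-0.7, 0.1, -0.5]
opening: 0.13
```

```bash
python3 -c "
from h import *
s=get_state();print(s['tool_pos'],s['opening'],s['contact_force'])
m=snap('wrist','w15')
z=.245
rows([([.45,.1,z],YAW),([.45,0.0,z],YAW),([.47,-.05,z],YAW-40),([.5,-.1,z],-3.6)],1)
"
```

```text
[0.44713622 0.21495678 0.23218788] 0.1296501885332611 [-0.7389459   0.07541647 -0.47350543]
[1, -0.3788, 0.0773, -0.0339, 0.0013, -0.0008, -0.0005]
[1, -0.7061, 0.1401, -0.0345, 0.0013, -0.0008, -0.0005]
[1, -0.8573, 0.2369, -0.0345, 0.001, -0.0012, 0.2217]
[1, -1.0021, 0.3665, -0.0343, 0.0005, -0.0016, 0.4597]
```

View pics/w15.png

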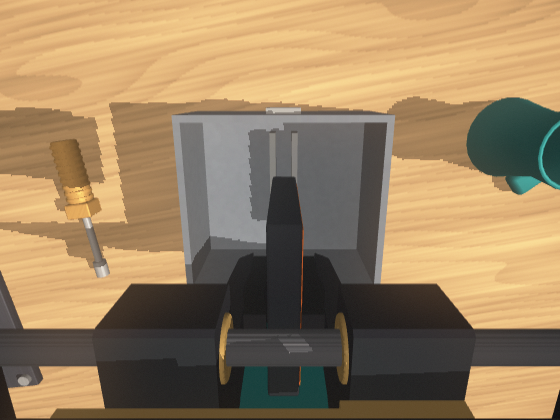

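Call:
play_rows:
  deltas:
    - [[1,-0.18,0.04,-0.034,0,0,0],[1,-0.36,0.075,-0.034,0,0,0],[1,-0.54,0.11,-0.034,0,0,0],[1,-0.7,0.14,-0.034,0,0,0.05],[1,-0.8,0.17,-0.034,0,0,0.1]]

```text
clock: 12.68
tool_pos: [0.4524, -0.0323, 0.2442]
eef_rot: [0.863, 0.505, 0.001, 0.0]
contact_force: [0.9, 1.0, -0.0]
opening: 0.138
```

```bash
python3 -c "
from h import *
s=get_state();print(s['tool_pos'],s['opening'],s['contact_force'],s['q'])
z=.245
rows([([.5,-.1,z],-3.6),([.573,-.216,z],-3.6)],1)
"
```

```text
[ 0.45235623 -0.03229073  0.24423633] 0.13842120764452615 [ 0.87356227  0.97318772 -0.04950841] [ 0.182404    0.45736662 -0.3127924   2.04069127  0.2192658   0.6719713
  0.78660365]
[1, -0.119, 0.249, -0.0023, 0.0002, -0.0009, 0.3571]
[1, -0.3369, 0.6506, -0.0019, 0.0002, -0.0009, 0.3571]
```

Call:
play_rows:
  deltas:
    - [[1,-0.05,0.1,0,0,0,0.06],[1,-0.08,0.17,0,0,0,0.12],[1,-0.119,0.249,0,0,0,0.18],[1,-0.119,0.249,0,0,0,0.24],[1,-0.119,0.249,0,0,0,0.3]]

```text
clock: 13.3
tool_pos: [0.4995, -0.1003, 0.2436]
eef_rot: [0.998, 0.061, 0.001, -0.0]
contact_force: [0.5, 1.2, -0.7]
opening: 0.129
```

```bash
python3 -c "
from h import *
s=get_state();print(s['tool_pos'],s['opening'],s['contact_force'])
m=snap('wrist','w16')
z=.245
rows([([.5,-.1,z],-3.6),([.573,-.216,z],-3.6)],1)
LX,LY,LA=.573,-.2159,-.0635
L=lambda p:case(p,LX,LY,LA)
for h in(0,.003,.01): print(h,[pj(m,L([x,y,.074+h])) for x in(-.06,.06) for y in (-.06,.06)])
print([pj(m,L([x,y,.012])) for x in(-.085,.085) for y in (-.07,.07)])
"
```

```text
[ 0.49951267 -0.10033087  0.24358536] 0.12922503540320415 [ 0.54112533  1.17857526 -0.70642871]
[1, 0.0016, 0.0003, -0.0046, -0.0002, -0.0004, 0.0576]
[1, 0.1977, 0.4129, -0.0045, -0.0002, -0.0004, 0.0576]
0 [[271.6, 339.3], [293.4, 236.5], [380.2, 356.6], [412.3, 257.5]]
0.003 [[271.5, 341.1], [293.5, 237.7], [380.9, 358.5], [413.3, 258.8]]
0.01 [[271.3, 345.5], [293.7, 240.5], [382.6, 363.1], [415.8, 262.0]]
[[251.8, 310.4], [271.8, 204.0], [384.5, 332.1], [417.1, 230.3]]
```

View pics/w16.png

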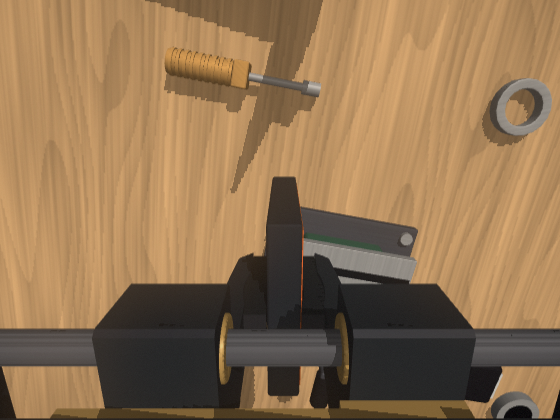

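```bash
python3 -c "
from h import *
a=cv2.imread('pics/w16.png')[190:300,290:430];cv2.imwrite('pics/w16c.png',np.clip(cv2.resize(a,None,fx=5,fy=5,interpolation=2).astype(float)*1.7,0,255).astype('uint8'))"
```

```text
(no output)
```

View pics/w16c.png

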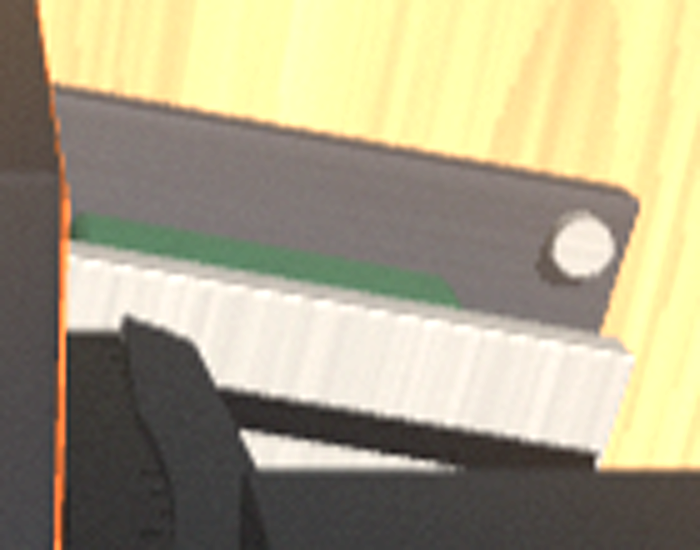

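Call:
play_rows:
  deltas:
    - [[1,0.04,0.1,0,0,0,0.058],[1,0.08,0.2,0,0,0,0.058],[1,0.14,0.3,0,0,0,0.058],[1,0.198,0.412,0,0,0,0.058],[1,0.198,0.412,0,0,0,0.058]]

```text
clock: 13.98
tool_pos: [0.5733, -0.2189, 0.2427]
eef_rot: [0.999, -0.033, 0.001, 0.001]
contact_force: [-0.2, 1.0, -1.1]
opening: 0.135
```

```bash
python3 -c "
from h import *
s=get_state();print(s['tool_pos'],s['opening'],s['contact_force'])
m=snap('wrist','w17')
rows([([.573,-.216,.2],-3.6),([.573,-.216,.14],-3.6)],1)
"
```

```text
[ 0.57331998 -0.21889574  0.24274763] 0.13534450162729558 [-0.18381409  1.03097136 -1.09782863]
[1, 0.0014, -0.0021, 0.1423, -0.0002, 0.0001, -0.0004]
[1, 0.0014, -0.002, 0.3423, -0.0002, 0.0001, -0.0004]
```

View pics/w17.png

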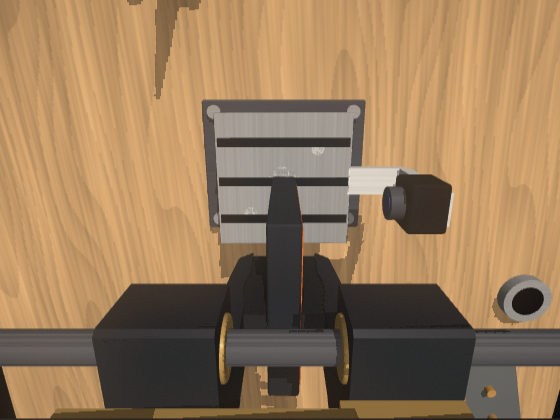

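```bash
python3 -c "
from h import *
a=cv2.imread('pics/w17.png')[90:255,190:460];cv2.imwrite('pics/w17c.png',np.clip(cv2.resize(a,None,fx=2.9,fy=2.9,interpolation=2).astype(float)*1.2,0,255).astype('uint8'))
m=json.load(open('pics/w17.json'))
L=lambda p:case(p,.573,-.2159,-.0635)
for h in(0,.005,.01,.02): print(h,[pj(m,L([x,y,.074+h])) for x in(-.06,.06) for y in (-.06,.06)],'lens',pj(m,L([.074,0,.142+h])),'camtop',[pj(m,L([x,y,.16+h])) for x in(.080,.11) for y in(-.018,.018)])
print([pj(m,L([x,y,.012])) for x in(-.085,.085) for y in (-.07,.07)])
"
```

```text
0 [[219.9, 240.1], [212.5, 112.4], [343.3, 239.9], [350.1, 112.3]] lens [380.9, 200.0] camtop [[394.0, 231.4], [398.8, 181.8], [436.3, 231.4], [443.0, 181.8]]
0.005 [[219.0, 242.1], [211.4, 112.7], [344.2, 241.9], [351.1, 112.5]] lens [382.7, 201.9] camtop [[396.1, 234.0], [401.1, 183.5], [439.2, 234.0], [446.2, 183.5]]
0.01 [[218.1, 244.1], [210.3, 112.9], [345.0, 243.9], [352.2, 112.8]] lens [384.6, 203.8] camtop [[398.3, 236.7], [403.5, 185.3], [442.3, 236.7], [449.5, 185.3]]
0.02 [[216.3, 248.4], [207.9, 113.5], [346.8, 248.2], [354.4, 113.4]] lens [388.5, 208.0] camtop [[403.0, 242.4], [408.7, 189.1], [448.8, 242.4], [456.6, 189.1]]
[[207.6, 227.4], [198.9, 99.7], [356.0, 227.2], [364.1, 99.6]]
```

View pics/w17c.png

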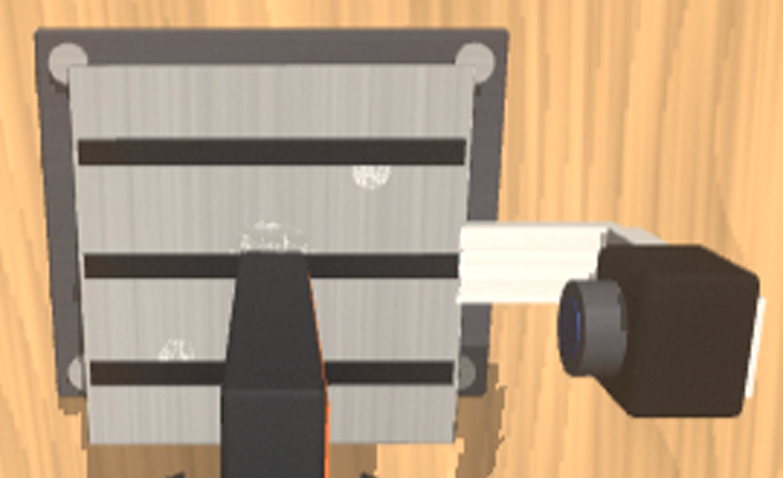

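```bash
python3 -c "
from h import *
rows([([.575,-.2175,.2],-3.6),([.575,-.2175,.14],-3.6)],1)
"
```

```text
[1, 0.0083, 0.0025, 0.1423, -0.0002, 0.0001, -0.0004]
[1, 0.0084, 0.0026, 0.3423, -0.0002, 0.0001, -0.0004]
```

Call:
play_rows:
  deltas:
    - [[1,0.008,0.003,0.1,0,0,0],[1,0.008,0.003,0.2,0,0,0],[1,0.008,0.003,0.3,0,0,0],[1,0.008,0.003,0.342,0,0,0],[1,0.008,0.003,0.342,0,0,0]]

```text
clock: 14.65
tool_pos: [0.5743, -0.2166, 0.1396]
eef_rot: [1.0, -0.031, -0.001, -0.001]
contact_force: [0.3, -0.2, -0.8]
opening: 0.129
```

```bash
python3 -c "
from h import *
s=get_state();print(s['tool_pos'],s['opening'],s['contact_force'],np.abs(s['qd']).max())
snap('wrist','w18');m=snap('scene','s18');mt=snap('top','t18')
a=cv2.imread('pics/s18.png')[160:330,90:230];cv2.imwrite('pics/s18c.png',np.clip(cv2.resize(a,None,fx=3.5,fy=3.5,interpolation=2).astype(float)*1.5,0,255).astype('uint8'))
L=lambda p:case(p,.575,-.2159,-.0635)
print('insert',[pj(m,L([.006,y,.148+z])) for y in(-.035,.035) for z in(-.0375,.0375)],'lens',pj(m,L([.074,0,.148])))
"
```

```text
[ 0.57428401 -0.21659748  0.13961652] 0.12938044748475236 [ 0.33216046 -0.20144251 -0.79832403] 0.029593905767818694
insert [[139.9, 264.0], [129.2, 245.8], [173.6, 254.0], [165.7, 235.4]] lens [158.2, 279.3]
```

View pics/s18.png

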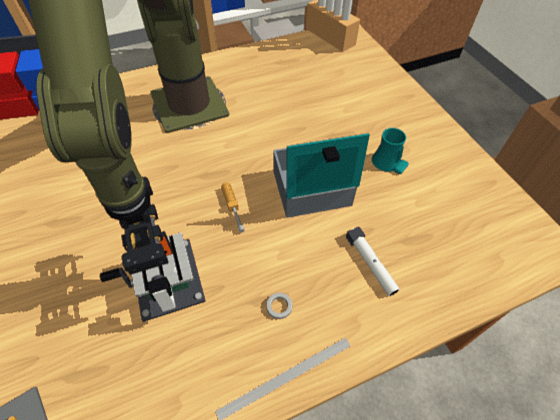

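View pics/s18c.png

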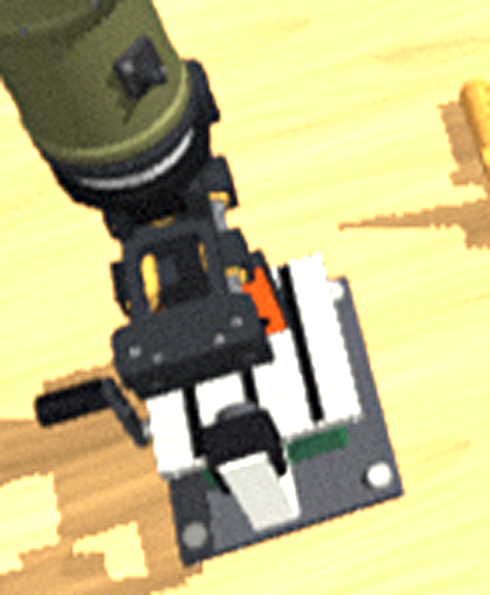

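View pics/w18.png

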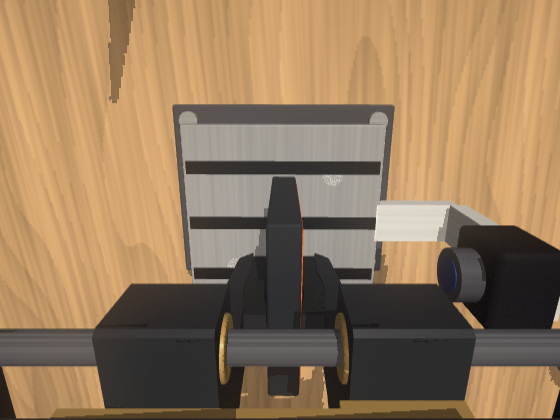

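Call:
play_rows:
  deltas:
    - [[1,0,0,0,0,0,0],[1,0,0,0,0,0,0],[1,0,0,0,0,0,0]]

```text
clock: 15.18
tool_pos: [0.5758, -0.2177, 0.1416]
eef_rot: [0.999, -0.032, 0.001, -0.0]
contact_force: [0.3, -0.3, -1.1]
opening: 0.135
```

```bash
python3 -c "
from h import *
s=get_state();print(s['tool_pos'],s['eef_rot'],s['opening'],s['contact_force'],np.abs(s['qd']).max())
r.finish_job()
"
```

```text
[ 0.57581552 -0.21770261  0.14160307] [ 9.99492350e-01 -3.18374347e-02  1.19056729e-03 -4.17713594e-05] 0.13549352403768758 [ 0.25788028 -0.33524506 -1.13842338] 0.0041678244929255715
the job is handed in; nothing more can be done
```

I handed the job in at 15.2 s with the insert held in front of the lens and the flap left open; no verdict is reported. I swung the flap to about 1.5 rad, pinched the insert in its slot, lifted it clear and turned it to face the lens over the platform.

**Last checks:**
- **Grip:** the opening was 0.135, which matches the 12 mm insert, and the arm was practically still (joint speeds under 0.005 rad/s).
- **Position:** the visible corners of the orange face in the scene picture were within about 2 pixels (3–4 mm) of where they should be. The insert's underside is about 30 mm above the platform.
- **Flap and loose parts:** in the last scene picture the flap was standing, and the pylon, ankle cover, nut driver and ring were where they started.

**What disagreed:**
- **Fingertip position:** the fingertips really sit about 10 mm behind the reported TCP, not 19 mm ahead of it. The wrist picture and a touch on the handle both showed this.
- **First grasp missed:** because of that, the first pinch closed above the handle. The touch that settled it pressed on the handle with a peak of about 40 N, through the fingertips, and pushed the ajar flap shut. I corrected for the offset from then on.
- **Lift height:** the platform setting came out at 3 to 9 mm depending on the view. I used 6 mm, and the spread is well inside the 25 mm tolerance.

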